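Load the sketch-paper roll into its desk holder

TASK

Load the sketch-paper roll into its desk holder: press its sprung pin against the groove of the holder's tall arm so that the spindle shortens, bring the roll down between the two arms, then ease it back, still held, so that the other pin enters the short arm's cup before you let go. The spring should hold both pins fully home in their end cups, the roll level; feel your way gently and do not drive the spring hard against its stop or force the pins against the holder, and leave the bowl, palette and mug where they are.

Things in the scene. Friction and masses are not known exactly. Their poses are not given: they have to be found in the camera images.
- roll_center (a point): Centre of the loose paper roll, on its axis, 25 mm above the desk at the start. White paper cylinder 46 mm in diameter, y = -50 to +50 mm (grasp across it from above), 0.2 to 0.35 kg. Dark hexagonal wooden end plates, 50 mm across flats, 58 across corners, outer faces at y = +-55 mm; it lies on their flats. Axes: y along the spindle to the sprung pin, z up at the start.
- sprung_tip (a point): Tip of the sprung steel pin: 12 mm thick, round-nosed, out of a dark collar at +y, the longer one. Free, the tip is 89 mm from roll_center, 166 mm from fixed_tip. It pushes in up to 20 mm, then a hard stop. Spring: 1.8 N at first touch plus 0.45 N per mm (8.6 N at 15 mm, 10.8 N at the stop), and 0.6 N more per 10 mm/s. Pins slide easily on the holder (friction 0.15). Axes as roll_center.
- fixed_tip (a point): Tip of the short fixed steel pin at the roll's -y end: 12 mm thick, round-nosed, tip 77 mm from roll_center. Axes as roll_center. Loaded, the pins rest on the cups' floors with the roll's axis 54 to 56 mm above the desk, the roll's centre at the yoke's middle, the sprung pin pushed in 3 mm (tips 163 mm apart).
- holder: Wooden base plate, 130 x 280 x 8 mm (x, y, z), fixed on the desk; origin at the centre of its underside, z up. It carries a white yoke: floor (top 14 mm above the desk) with a tall arm at +y and a short arm at -y, both 50 mm wide in x. The yoke is clamped anywhere up to 20 mm either way along y from the base's middle: where is not measured, feel or see it. Centred in x.
- tall_end (a point): Middle of the base's +y end, top face, 140 mm from its centre; beside it the tall arm, 130 mm high, inner face 76 mm (y) from the yoke's middle. In it an upright groove, 16 mm wide in x, open on top, down to a ledge 50 mm above the desk. It is 5 mm deep; from 96 to 66 mm up its floor slopes back to 10 mm deep: the foot, 66 to 50 mm up, is this arm's end cup. Axes as holder.
- short_end (a point): Middle of the base's -y end, top face; beside it the short arm, 74 mm high, 14 mm thick. Inner face 71 mm (y) from the yoke's middle. Its end cup is a blind pocket, 16 mm wide, 48 to 66 mm above the desk, 6 mm deep. With the sprung pin at the top of the groove, push it in 15 mm or more for the fixed pin to pass inside this arm. Axes as holder.
- stone_bowl: Bystander: marble bowl, 120 mm across, 50 mm high; origin at the centre of its underside.
- palette: Bystander: white ceramic flower-shaped palette, 84 mm across, 12 mm high; origin at the centre of its underside.
- mug: Bystander: white ceramic cup, 76 mm across, 90 mm high; origin at the centre of its underside.
Things that resemble listed ones, but are neither listed nor needed, are in the scene too. Of the things that look like the part that bears roll_center, take the one that is farthest to the robot's left at the start.

How it is judged:
On the way:
1. the sprung pin is pushed in against the holder, the spindle shortened by 7 mm or more (distance between sprung_tip and fixed_tip below 0.159 m and contact force between roll and yoke above 1 N), for 0.1 s.
At the end, for the whole second after the job is handed in: Both pins are in their end cups: the tips 160.5 to 164.8 mm apart (163 when home), each within 4 mm sideways (holder x) of the holder's middle plane and at a height of 51 to 60 mm; the roll is at rest and released (x of sprung_tip in the frame of holder between -0.004 and 0.004 m and z of sprung_tip in the frame of holder between 0.051 and 0.06 m and x of fixed_tip in the frame of holder between -0.004 and 0.004 m and z of fixed_tip in the frame of holder between 0.051 and 0.06 m and distance between sprung_tip and fixed_tip between 0.1605 and 0.1648 m and linear speed of roll below 0.02 m/s); the robot touches nothing.
It fails at once if the roll or its pins are pressed against the holder with more than 30 N (contact force between roll and yoke above 30 N).
It fails at once if the stone bowl is moved by more than 15 mm (distance of stone_bowl from where it was at the start of the episode above 0.015 m).
It fails at once if the palette is moved by more than 15 mm (distance of palette from where it was at the start of the episode above 0.015 m).
It fails at once if the mug is moved by more than 15 mm (distance of mug from where it was at the start of the episode above 0.015 m).
It also fails if it takes over 72 s, if anything falls off the work surface, if the arm or the gripper's body presses on something with over 40 N, if the wrist force passes 120 N, or if a joint passes its speed limit or range.

ROBOT

A 7-joint arm with a two-finger parallel gripper is mounted at the origin on the work surface. World frame = base frame: x ahead of the robot, y to its left, z up, the work surface at z = 0. Lengths are in m, angles in rad, forces in N, time in s.
With the tool pointing down it reaches from about 0.4 to 0.875 m from the base axis. Payload 6.5 kg.
Tool frame: the origin (TCP) lies at the very end of the fingers, on their centre line; the grasp point (between the pads) lies r.grip_depth behind it (r.grip_depth is the distance from the TCP to the grasp point, in m); z points along the fingers, y is the line along which they close (so a half turn about z gives the same grasp; the last joint's range is limited). The gripper opens to 85 mm and grips with 20 to 120 N. Pads are 22 mm wide; open, the fingers measure 114 mm over their backs; the gripper's body (76 mm by 85 mm) begins 54 mm behind the grasp point. The pads swing forward as they close: fully open they stand 13 mm farther back than shut.
Start: joints at [-1.307, 0.536, -0.004, 1.538, 0.003, 1.067, -0.071], TCP at [0.211, 0.615, 0.231] pointing down, gripper open.
Joint ranges: [-2.7, 2.7], [-0.37, 2.16], [-1.27, 1.26], [0.24, 2.4], [-1.31, 4.45], [0.19, 1.91], [-2.76, 2.76]. Speed limits (rad/s): [2.39, 2.39, 3.14, 3.14, 3.14, 3.14, 3.14].

INTERFACE

Orientations are given as a 3x3 rotation matrix whose columns are the frame's x, y, z axes.
In Python, from cell import sensors, eyes, ticket, r gives the robot as it stands.
- The arm moves only by the shell command python3 -m pendant 'ROWS' [FORCE]. ROWS is JSON, a list of rows, each an object with "xyz": the shift along the tool's x, y, z in mm, a list of three; "twist": the turn, a rotation vector about the tool's x, y, z in degrees, a list of three; "gripper": the opening, from -1 (shut) to 1 (fully open). In form: [{"xyz": [tx, ty, tz], "twist": [ax, ay, az], "gripper": gripper}, ...]. A call has 1 to 8 rows; each row shifts and turns the commanded pose from where the row before left it, along the tool's axes as they then stand; what a row does not reach is not made up. A row lasts 1/12 s, in which the tool goes at most 41.7 mm and 7.16 degrees, less where a joint would pass 70% of its speed; a pose out of reach is approached as far as the arm can. A call is refused whole if a number of a shift passes 41.7 or a number of a turn 7.16, either way. A call with a gripper value outside its range is refused whole. The fingers move at their own pace and stop on an object; FORCE is the grip in N (left out, the last holds). Time passes only in rows, so rows that do not move let the fingers close. It gives the time, the measured TCP pose, the force, the opening and the grip force at its end, in the units of the state.
- sensors.read_state(): the state, without advancing time (a new reading comes with each control period).
- eyes.grab_frame(name): name is "side" or "top" or "wrist"; returns a dict with "color" (400x640x3 uint8, blue, green, red), "fx", "fy", "cx", "cy" (pixels), "cam_to_world" (4x4, takes a point from camera to world coordinates). Camera axes: x right, y down, z forward; pixel columns grow to the right and rows downward; lengths in m; the calibration is good to about 2 mm. A picture is of the moment at which its call begins. There is no depth.
- ticket.sign_off(): hands the job in; it is judged then, once.
Trained networks look in a picture, given as the dict that the camera call returned (one of the last four; its "shot" number tells which), for a name from the list of things; names that differ only in an ending like _2 or _b are one class to them, and where a whole thing is asked for, a point or a joint stands for the part that bears it (a point fixed in the world has none). Each returns a list of dicts, best first, with "score" (0 to 1); they miss things now and then, are a little off and sometimes report something else, mostly with a low value. They report only what shows in the picture. A call takes as long as a camera call. They do not tell look-alikes from the thing itself.
- eyes.regions_of(picture, label): "region" (400x640 bool, what is visible of it) and "box" ([left, top, right, bottom] in pixels, round what is visible of it).
The state is a dict: "clock": time; "joint_positions": joint angles; "joint_vel": joint speeds; "effort": joint torques, N m; "position": TCP position; "ee_rot": TCP orientation; "contact_force": force on the tool from outside, world axes, zero at the start; "torque": the same for the moment, N m; "width": finger opening in m; "gripper_force": force on a finger pad.
Only numpy, scipy, OpenCV 4.12 (cv2) and the standard library are available. Lean on these libraries where they do the work, as an engineer would, in place of code of your own. Each camera call takes 0.05 s, during which the arm holds its last target. There are 200 camera calls.

## Working session

There is one attempt and no reset: what is moved stays moved. The work goes in short steps, Python scripts to look and compute and a shell command to move; the robot and the scene stay as the last step left them, time stands still between calls to the robot, and variables do not carry over. Pictures are saved under pics/ and viewed, at most 10 in all, crops included, and the job is handed in when it is done.

```bash
ls; mkdir -p pics; python3 - <<'E'
from cell import sensors, eyes, ticket, r
import cv2,numpy as np
s=sensors.read_state()
print({k:np.round(v,3).tolist() for k,v in s.items()}, r.grip_depth)
for n in ["top","side"]:
    f=eyes.grab_frame(n)
    cv2.imwrite(f"pics/{n}0.png",f["color"])
    print(n,f["fx"],f["fy"],f["cx"],f["cy"],np.round(f["cam_to_world"],4).tolist())
    for l in ["roll_center","holder","stone_bowl","palette","mug"]:
        for d in eyes.regions_of(f,l)[:4]: print(n,l,round(d["score"],2),d["box"],int(d["region"].sum()))
E
```

```text
pics
{'clock': 0.0, 'joint_positions': [-1.307, 0.537, -0.004, 1.539, 0.003, 1.067, -0.071], 'joint_vel': [0.0, 0.0, 0.0, -0.003, 0.001, 0.0, 0.001], 'effort': [-0.001, -58.34, 1.048, -25.911, 0.012, 0.009, 0.0], 'position': [0.21, 0.614, 0.23], 'ee_rot': [[-0.946, 0.324, -0.0], [0.324, 0.946, -0.002], [-0.0, -0.002, -1.0]], 'contact_force': [0.431, -0.096, -0.349], 'torque': [-0.022, 0.02, 0.006], 'gripper_force': 0.0, 'width': 0.086} 0.0187
top 392.96279418344994 392.96279418344994 323.00422428546375 202.32339525073488 [[-0.0225, -0.9875, 0.1558, 0.4045], [-0.9997, 0.0219, -0.0053, 0.0859], [0.0018, -0.1559, -0.9878, 1.1498], [0.0, 0.0, 0.0, 1.0]]
top roll_center 0.84 [442.4, 250.2, 475.6, 308.5] 824
top roll_center 0.78 [453.3, 172.0, 484.4, 219.2] 730
top roll_center 0.76 [386.8, 214.4, 442.1, 241.7] 764
top holder 0.9 [229.5, 167.9, 330.6, 220.8] 2409
top stone_bowl 0.77 [339.0, 119.3, 379.8, 153.1] 1226
top palette 0.83 [334.5, 243.7, 362.5, 272.6] 523
top mug 0.69 [176.6, 191.1, 213.6, 220.1] 745
side 479.05879060238107 479.05879060238107 319.6574088007992 204.146615819482 [[0.9984, -0.0463, 0.0315, 0.543], [-0.0522, -0.5655, 0.8231, -1.1845], [-0.0203, -0.8235, -0.567, 0.9296], [0.0, 0.0, 0.0, 1.0]]
side roll_center 0.8 [275.3, 248.2, 309.7, 287.8] 719
side roll_center 0.78 [204.4, 286.3, 264.3, 313.5] 905
side roll_center 0.66 [300.1, 293.6, 354.4, 331.6] 982
side roll_center 0.5 [302.3, 173.9, 343.9, 219.1] 1021
side holder 0.95 [299.8, 173.3, 343.7, 219.5] 1096
side stone_bowl 0.59 [358.2, 212.5, 401.8, 242.6] 869
side stone_bowl 0.45 [276.0, 248.5, 308.8, 288.0] 747
side palette 0.78 [253.3, 224.4, 277.7, 241.7] 293
side mug 0.7 [299.9, 142.5, 321.4, 169.1] 480
```

```bash
python3 - <<'E'
import cv2,numpy as np
a=cv2.imread("pics/top0.png");c=a[100:330,160:500]
cv2.imwrite("pics/top0c.png",cv2.resize(c,None,fx=2.35,fy=2.35,interpolation=cv2.INTER_CUBIC))
E
```

```text
(no output)
```

View pics/top0c.png

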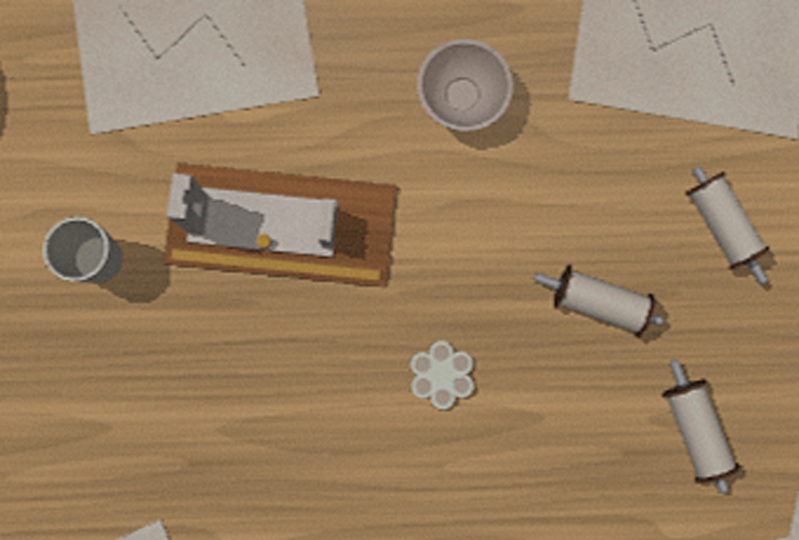

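Three rolls match the description: A at about (417,228), B at (468,196) and C at (458,279). In the top view, image left is world +y, the robot's left, so A is the one meant. Its longer pin points left, towards the tall arm, which is the left end of the holder. I'll measure A and the holder and check A in an enlarged crop.

```bash
cat > h.py <<'E'
import numpy as np, cv2
from cell import sensors, eyes, ticket, r
def ray(f,px,z):
    px=np.atleast_2d(np.asarray(px,float)); T=np.asarray(f["cam_to_world"])
    d=np.c_[(px[:,0]-f["cx"])/f["fx"],(px[:,1]-f["cy"])/f["fy"],np.ones(len(px))]@T[:3,:3].T
    return T[:3,3]+d*((z-T[2,3])/d[:,2])[:,None]
def proj(f,P):
    T=np.asarray(f["cam_to_world"]); p=(np.atleast_2d(P)-T[:3,3])@T[:3,:3]
    return np.c_[f["fx"]*p[:,0]/p[:,2]+f["cx"],f["fy"]*p[:,1]/p[:,2]+f["cy"]]
def pca(f,reg,z):
    v,u=np.nonzero(reg); P=ray(f,np.c_[u,v],z)[:,:2]; m=P.mean(0)
    w,V=np.linalg.eigh(np.cov((P-m).T)); a=V[:,1]; a*=np.sign(a[1])
    t=(P-m)@a; n=(P-m)@V[:,0]; return m,a,(t.min(),t.max()),(n.min(),n.max())
def tool():
    s=sensors.read_state(); return np.array(s["position"]),np.array(s["ee_rot"]),s
E
python3 - <<'E'
from h import *
f=eyes.grab_frame("top")
for l in ["roll_center","holder"]:
    for d in eyes.regions_of(f,l)[:3]:
        m,a,t,n=pca(f,d["region"],.025 if l[0]=='r' else .01)
        print(l,d["box"],np.round(m,4),"axis deg",np.degrees(np.arctan2(a[1],a[0])).round(2),np.round(t,3),np.round(n,3), "mid",np.round(m+a*(t[0]+t[1])/2,4))
# base corners seen in crop
c=np.array([(178,163),(398,186),(386,287),(165,262)])/2.35+[160,100]
P=ray(f,c,.008)[:,:2];print(P.round(4),P.mean(0).round(4),np.linalg.norm(P-np.roll(P,-1,0),axis=1).round(3))
a=P[0]+P[3]-P[1]-P[2];print(np.degrees(np.arctan2(a[1],a[0])))
cv2.imwrite("pics/A.png",cv2.resize(f["color"][205:250,375:455],None,fx=8,fy=8,interpolation=cv2.INTER_CUBIC))
E
```

```text
roll_center [389.0, 216.9, 441.7, 240.4] [ 0.5029 -0.1876] axis deg 69.89 [-0.073  0.085] [-0.026  0.025] mid [ 0.5048 -0.1823]
roll_center [440.0, 252.0, 478.0, 310.2] [ 0.3453 -0.2942] axis deg 17.77 [-0.077  0.087] [-0.028  0.027] mid [ 0.3501 -0.2926]
roll_center [454.2, 174.0, 485.8, 217.0] [ 0.5956 -0.3481] axis deg 25.09 [-0.075  0.075] [-0.028  0.026] mid [ 0.5955 -0.3482]
holder [227.3, 169.1, 330.1, 221.6] [0.6022 0.1828] axis deg 86.72 [-0.117  0.168] [-0.077  0.068] mid [0.6037 0.2081]
[[0.6898 0.3375]
 [0.6539 0.0594]
 [0.5261 0.0775]
 [0.5635 0.3522]] [0.6083 0.2066] [0.28  0.129 0.277 0.127]
82.4377056641507
```

View pics/A.png

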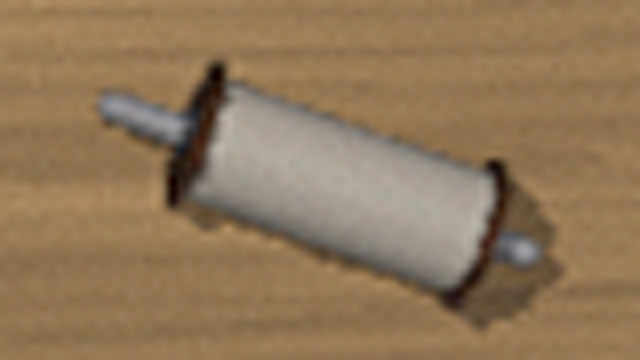

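The crop shows roll A with its longer sprung pin at the left (tip near px (388,218)) and its short pin at the right (tip near (442,236)). That confirms A as the roll. Next is a planning helper that prints rows for me to type.

```bash
cat >> h.py <<'E'
def plan(xyz,yaw,n,start=None):
    """rows to bring TCP to xyz with tool x at yaw(deg), tool down, in n rows; prints them"""
    p,R,s=tool() if start is None else start
    p=p.copy();R=R.copy();rows=[]
    for k in range(n):
        x=np.radians(yaw); G=np.array([[np.cos(x),np.sin(x),0],[np.sin(x),-np.cos(x),0],[0,0,-1]]).T
        G=np.array([[np.cos(x),np.sin(x),0],[np.sin(x),-np.cos(x),0],[0,0,-1.]])
        d=np.round(R.T@(np.array(xyz)-p)/(n-k)*1000,1)
        w=np.round(np.degrees(cv2.Rodrigues(R.T@G)[0].ravel())/(n-k),2)
        rows.append((d.tolist(),w.tolist())); p=p+R@d/1000; R=R@cv2.Rodrigues(np.radians(w))[0]
    for q in rows: print(q)
    return p,R,None
E
python3 - <<'E'
from h import *
f=eyes.grab_frame("top")
t=ray(f,[(387.9,217.9),(442.2,236.2)],.025);print(t,np.linalg.norm(t[0]-t[1]))
a=(t[0]-t[1])/np.linalg.norm(t[0]-t[1]);print(np.degrees(np.arctan2(a[1],a[0])),t[0]-a*.089,t[1]+a*.077)
q=plan([.45,.2,.25],120,12); print(); plan([.502,-.187,.2],70,11,q)
E
```

```text
[[ 0.53238485 -0.10597869  0.025     ]
 [ 0.47630224 -0.25876548  0.025     ]] 0.16275460090087424
69.84360550360981 [ 0.50171689 -0.18952794  0.025     ] [ 0.5028352 -0.1864813  0.025    ]
([-30.1, -26.3, -1.6], [0.0, 0.0, 3.43])
([-31.6, -24.4, -1.6], [0.0, 0.0, 3.42])
([-33.0, -22.5, -1.6], [0.0, 0.0, 3.43])
([-34.3, -20.5, -1.5], [0.0, 0.0, 3.42])
([-35.4, -18.4, -1.6], [0.0, 0.0, 3.43])
([-36.5, -16.2, -1.5], [0.0, 0.0, 3.42])
([-37.4, -14.0, -1.6], [0.0, 0.0, 3.43])
([-38.1, -11.8, -1.5], [0.0, 0.0, 3.42])
([-38.8, -9.4, -1.6], [0.0, 0.0, 3.43])
([-39.3, -7.1, -1.5], [0.0, -0.0, 3.42])
([-39.6, -4.8, -1.6], [0.0, -0.0, 3.43])
([-39.9, -2.4, -1.5], [0.0, -0.0, 3.42])

([-32.8, -13.5, 4.5], [0.0, -0.0, 4.55])
([-33.8, -10.8, 4.5], [0.0, -0.0, 4.55])
([-34.6, -8.1, 4.6], [0.0, -0.0, 4.54])
([-35.1, -5.4, 4.5], [0.0, -0.0, 4.55])
([-35.4, -2.6, 4.6], [0.0, -0.0, 4.54])
([-35.5, 0.2, 4.5], [0.0, -0.0, 4.55])
([-35.4, 3.1, 4.6], [0.0, -0.0, 4.54])
([-35.0, 5.8, 4.5], [0.0, -0.0, 4.55])
([-34.4, 8.6, 4.6], [0.0, -0.0, 4.54])
([-33.6, 11.3, 4.5], [0.0, -0.0, 4.55])
([-32.7, 13.9, 4.6], [0.0, -0.0, 4.54])
```

```bash
python3 -m pendant '[{"xyz":[-30,-26,-2],"twist":[0,0,3.4],"gripper":1},{"xyz":[-32,-24,-2],"twist":[0,0,3.4],"gripper":1},{"xyz":[-33,-23,-2],"twist":[0,0,3.4],"gripper":1},{"xyz":[-34,-21,-2],"twist":[0,0,3.4],"gripper":1},{"xyz":[-35,-18,-2],"twist":[0,0,3.4],"gripper":1},{"xyz":[-36,-16,-2],"twist":[0,0,3.4],"gripper":1},{"xyz":[-37,-14,-2],"twist":[0,0,3.4],"gripper":1},{"xyz":[-38,-12,-2],"twist":[0,0,3.4],"gripper":1}]'
python3 -m pendant '[{"xyz":[-30,0,-5],"twist":[0,0,3.4],"gripper":1},{"xyz":[-30,10,-10],"twist":[0,0,3.4],"gripper":1},{"xyz":[-30,10,-10],"twist":[0,0,3.4],"gripper":1},{"xyz":[-30,10,-10],"twist":[0,0,3.4],"gripper":1},{"xyz":[0,0,0],"twist":[0,0,0],"gripper":1}]'
python3 - <<'E'
from h import *
f=eyes.grab_frame("wrist"); cv2.imwrite("pics/w1.png",f["color"]); print(np.round(f["cam_to_world"],3).tolist(),f["fx"],f["fy"],f["cx"],f["cy"])
print(tool()[:2])
E
```

```text
clock: 1.47
position: [0.3701, 0.3379, 0.2477]
ee_rot: [[-0.692, 0.722, 0.0], [0.722, 0.692, 0.001], [0.0, 0.001, -1.0]]
contact_force: [-0.2, 0.9, 1.0]
width: 0.0859
gripper_force: 0.0
clock: 1.88
position: [0.4744, 0.2593, 0.2848]
ee_rot: [[-0.495, 0.869, 0.006], [0.869, 0.495, -0.0], [-0.003, 0.006, -1.0]]
contact_force: [1.2, -0.5, 0.3]
width: 0.0855
gripper_force: 0.0
[[0.869, 0.468, 0.162, 0.434], [0.495, -0.825, -0.273, 0.329], [0.006, 0.318, -0.948, 0.427], [0.0, 0.0, 0.0, 1.0]] 293.1721011245849 293.1721011245849 322.14422489884885 196.12690384197037
(array([0.47156403, 0.26160161, 0.28356736]), array([[-4.98985783e-01,  8.66603491e-01,  3.40262606e-03],
       [ 8.66608860e-01,  4.98988011e-01,  2.20085408e-04],
       [-1.50714282e-03,  3.05856538e-03, -9.99994187e-01]]))
```

View pics/w1.png

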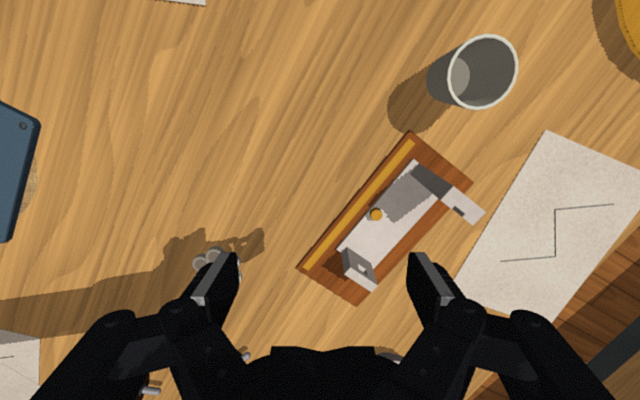

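The wrist view shows the holder from about (297,131) to (485,306). The base corners are near (410,130), (473,183), (357,306) and (297,267), the tall arm top is near (460,207) and the short arm is near (357,272). I'll enlarge it to read the corners.

```bash
python3 - <<'E'
import cv2
a=cv2.imread("pics/w1.png")[125:311,290:494]
a=cv2.resize(a,None,fx=3.2,fy=3.2,interpolation=cv2.INTER_CUBIC)
for i in range(0,204,20): cv2.putText(a,str(290+i),(int(i*3.2),8),0,.3,(0,0,255)); cv2.line(a,(int(i*3.2),10),(int(i*3.2),15),(0,0,255))
for i in range(0,186,20): cv2.putText(a,str(125+i),(0,int(i*3.2)+4),0,.3,(0,0,255)); cv2.line(a,(22,int(i*3.2)),(28,int(i*3.2)),(0,0,255))
cv2.imwrite("pics/w1c.png",a)
E
```

```text
(no output)
```

View pics/w1c.png

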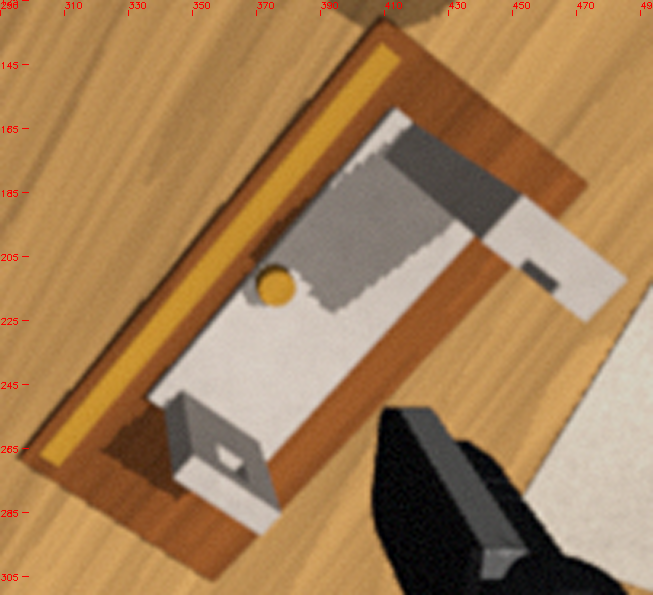

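```bash
python3 - <<'E'
from h import *
from scipy.optimize import least_squares
f=eyes.grab_frame("wrist")
cr=np.array([(385,20),(588,183),(212,580),(22,457),(480,240),(585,322),(523,194),(628,278),(193,452),(282,512),(173,478),(262,535)])
px=cr/3.2+[290,125]-.3
def model(q):
    x,y,w,o,t=q[:5]
    L=np.array([(-.065,.14,.008),(.065,.14,.008),(.065,-.14,.008),(-.065,-.14,.008),
     (-.025,o+.076,.13),(.025,o+.076,.13),(-.025,o+.076+t,.13),(.025,o+.076+t,.13),
     (-.025,o-.071,.074),(.025,o-.071,.074),(-.025,o-.085,.074),(.025,o-.085,.074)])
    c,s=np.cos(w),np.sin(w); return np.c_[L[:,0]*c-L[:,1]*s+x,L[:,0]*s+L[:,1]*c+y,L[:,2]]
res=lambda q:(proj(f,model(q))-px).ravel()
o=least_squares(res,[.608,.2066,-.13,0,.02],loss="soft_l1")
print(o.x.round(4),np.degrees(o.x[2]),np.round(res(o.x).reshape(-1,2),1).tolist())
J=np.linalg.inv(o.jac.T@o.jac)**1; print(np.sqrt(np.diag(J))[:5]*1)
np.save("hold.npy",o.x)
E
```

```text
[ 0.6057  0.2122 -0.1196  0.0159  0.0194] -6.854702898182958 [[-0.1, -2.5], [1.7, 0.2], [0.4, 1.8], [-2.0, 0.9], [0.5, -0.5], [0.5, -0.5], [-0.1, -0.1], [0.1, 0.1], [-0.3, 0.9], [-0.3, 0.6], [-0.3, -0.2], [-0.5, 0.2]]
[0.00052202 0.00117346 0.00444137 0.0013178  0.00095203]
```

```bash
python3 - <<'E'
from h import *
plan([.6,.09,.25],83,8)
E
```

```text
([-26.9, 3.2, 4.1], [0.01, -0.0, 4.64])
([-26.6, 5.4, 4.1], [0.01, -0.0, 4.65])
([-26.1, 7.5, 4.1], [0.01, -0.0, 4.64])
([-25.4, 9.6, 4.1], [0.01, -0.0, 4.65])
([-24.5, 11.7, 4.1], [0.0, -0.0, 4.64])
([-23.5, 13.6, 4.1], [0.01, -0.0, 4.65])
([-22.3, 15.5, 4.1], [0.0, -0.0, 4.64])
([-20.9, 17.2, 4.0], [0.01, -0.01, 4.65])
```

```bash
python3 -m pendant '[{"xyz":[-27,3,4],"twist":[0,0,4.65],"gripper":1},{"xyz":[-27,5,4],"twist":[0,0,4.65],"gripper":1},{"xyz":[-26,8,4],"twist":[0,0,4.65],"gripper":1},{"xyz":[-25,10,4],"twist":[0,0,4.65],"gripper":1},{"xyz":[-25,12,4],"twist":[0,0,4.65],"gripper":1},{"xyz":[-23,14,4],"twist":[0,0,4.65],"gripper":1},{"xyz":[-22,15,4],"twist":[0,0,4.65],"gripper":1},{"xyz":[-21,17,4],"twist":[0,0,4.65],"gripper":1}]'
python3 -m pendant '[{"xyz":[0,0,0],"twist":[0,0,0],"gripper":1},{"xyz":[0,0,0],"twist":[0,0,0],"gripper":1}]'
python3 - <<'E'
from h import *
import pickle
f=eyes.grab_frame("wrist"); pickle.dump(f,open("w2.pkl","wb"))
print(tool()[:2])
q=np.load("hold.npy")
p=proj(f,[[q[0],q[1],0.05]])[0]; print(p)
d=eyes.regions_of(f,"holder"); print(d[0]["box"],d[0]["score"])
x0,y0,x1,y1=[int(v) for v in d[0]["box"]]; x0-=4;y0=max(0,y0-4);x1+=4;y1+=4
k=min(790/(x1-x0),590/(y1-y0)); a=cv2.resize(f["color"][y0:y1,x0:x1],None,fx=k,fy=k,interpolation=cv2.INTER_CUBIC)
print(x0,y0,k)
for u in range(x0-x0%20+20,x1,20): cv2.line(a,(int((u-x0)*k),0),(int((u-x0)*k),6),(0,0,255)); cv2.putText(a,str(u),(int((u-x0)*k),14),0,.3,(0,0,255))
for v in range(y0-y0%20+20,y1,20): cv2.line(a,(0,int((v-y0)*k)),(6,int((v-y0)*k)),(0,0,255)); cv2.putText(a,str(v),(8,int((v-y0)*k)),0,.3,(0,0,255))
cv2.imwrite("pics/w2c.png",a)
E
```

```text
clock: 2.65
position: [0.5995, 0.0926, 0.2495]
ee_rot: [[0.121, 0.993, -0.001], [0.993, -0.121, 0.001], [0.001, -0.001, -1.0]]
contact_force: [1.1, 1.2, 0.1]
width: 0.0856
gripper_force: 0.0
clock: 2.82
position: [0.5993, 0.0915, 0.2494]
ee_rot: [[0.12, 0.993, -0.002], [0.993, -0.12, -0.0], [-0.001, -0.002, -1.0]]
contact_force: [-1.0, 0.7, 0.1]
width: 0.0854
gripper_force: 0.0
(array([0.59892824, 0.09302641, 0.24959364]), array([[ 1.17623947e-01,  9.93056811e-01, -1.66675887e-03],
       [ 9.93058103e-01, -1.17622990e-01,  6.61282859e-04],
       [ 4.60642286e-04, -1.73297110e-03, -9.99998392e-01]]))
[314.80202709  59.28946926]
[262.5, 1.3, 378.0, 180.4] 0.95
258 0 3.2065217391304346
```

View pics/w2c.png

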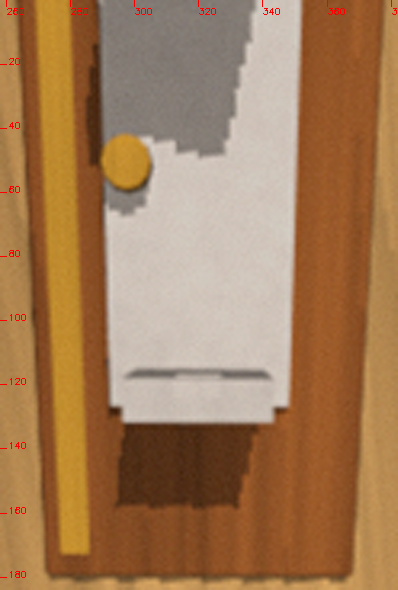

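The crop shows the base's lower end at y≈180, the short arm's top between (296,131) and (343,131) with its inner edge at y≈118, and the tall arm out of frame. The long edges give the yaw.

```bash
python3 - <<'E'
from h import *
import pickle
f=pickle.load(open("w2.pkl","rb")); k=3.2065
W=lambda c,z: ray(f,np.array(c)/k+[258,0]-.3,z)[:,:2]
def line(c,z):
    P=W(c,z); d=P[0]-P[1]; return np.degrees(np.arctan2(d[1],d[0])),P
for c,z in [([(22,60),(47,578)],.008),([(380,20),(353,578)],.008),([(100,0),(110,405)],.014),([(300,0),(290,405)],.014),([(36,0),(58,550)],.008),([(75,0),(90,550)],.008)]: 
    a,P=line(c,z);print(round(a,2),P.round(4).tolist())
S=W([(122,422),(274,422),(125,376),(272,376)],.074);print(S.round(4).tolist(),S.mean(0),np.linalg.norm(S[0]-S[1]),np.linalg.norm(S[2]-S[3]),np.linalg.norm(S[0]-S[2]))
B=W([(47,578),(353,578)],.008); print(B,B.mean(0))
q=np.load("hold.npy");h=np.array([-np.sin(q[2]),np.cos(q[2])])
print("pred short arm mid",q[:2]+h*(q[3]-.078),"pred -y end",q[:2]-h*.14)
E
```

```text
82.74 [[0.5534, 0.2667], [0.5291, 0.0761]]
83.26 [[0.6815, 0.2637], [0.6575, 0.0607]]
82.73 [[0.5844, 0.2799], [0.5671, 0.144]]
83.28 [[0.6532, 0.2716], [0.6372, 0.1355]]
82.51 [[0.5617, 0.2843], [0.5358, 0.0875]]
82.42 [[0.5753, 0.2827], [0.5491, 0.086]]
[[0.5769, 0.1424], [0.627, 0.1364], [0.5801, 0.1569], [0.6278, 0.1512]] [0.60293291 0.14673589] 0.05046058138268937 0.04807354490665492 0.014834732376048248
[[0.52913155 0.07613279]
 [0.65751612 0.0607294 ]] [0.59332383 0.0684311 ]
pred short arm mid [0.59828991 0.15059228] pred -y end [0.58899125 0.07323958]
```

```bash
python3 - <<'E'
from h import *
import pickle
from scipy.optimize import least_squares
f2=pickle.load(open("w2.pkl","rb"))
T=np.array([[0.869,0.468,0.162,0.434],[0.495,-0.825,-0.273,0.329],[0.006,0.318,-0.948,0.427],[0,0,0,1]])
f1=dict(f2,cam_to_world=T)
px1=np.array([(385,20),(588,183),(212,580),(22,457),(480,240),(585,322),(523,194),(628,278),(193,452),(282,512),(173,478),(262,535)])/3.2+[290,125]-.3
px2=np.array([(353,578),(47,578),(122,422),(274,422)])/3.2065+[258,0]-.3
def L(q):
    o,t=q[3:5]
    return np.array([(-.065,.14,.008),(.065,.14,.008),(.065,-.14,.008),(-.065,-.14,.008),
     (-.025,o+.076,.13),(.025,o+.076,.13),(-.025,o+.076+t,.13),(.025,o+.076+t,.13),
     (-.025,o-.071,.074),(.025,o-.071,.074),(-.025,o-.085,.074),(.025,o-.085,.074)])
def W(q):
    P=L(q);c,s=np.cos(q[2]),np.sin(q[2]); return np.c_[P[:,0]*c-P[:,1]*s+q[0],P[:,0]*s+P[:,1]*c+q[1],P[:,2]]
r1=lambda q:(proj(f1,W(q))-px1).ravel()
r2=lambda q:(proj(f2,W(q)[[2,3,10,11]])-px2).ravel()
for nm,fn in [("1",r1),("both",lambda q:np.r_[r1(q),r2(q)]),("arms1+2",lambda q:np.r_[r1(q)[8:],r2(q),(np.degrees(q[2])+7.1)*2])]:
    o=least_squares(fn,[.608,.2066,-.13,0,.02],loss="soft_l1"); q=o.x
    h=np.array([-np.sin(q[2]),np.cos(q[2])])
    print(nm,q.round(4),np.degrees(q[2]).round(2),"mid",q[:2]+h*q[3],"short",q[:2]+h*(q[3]-.078)); print(np.round(o.fun,1))
np.save("hold.npy",q)
E
```

```text
1 [ 0.6104  0.2084 -0.1249  0.0158  0.0198] -7.16 mid [0.61233226 0.22408599] short [0.60261299 0.14669389]
[-0.2 -2.3  1.3  0.3  0.5  1.4 -1.8  0.7  0.4 -0.2  0.2 -0.4  0.1 -0.
 -0.1  0.  -0.1  0.8 -0.3  0.4 -0.1 -0.3 -0.4 -0.1]
both [ 0.6104  0.2078 -0.1235  0.0163  0.0199] -7.08 mid [0.61243517 0.22394675] short [0.60282369 0.1465412 ]
[-0.5 -1.9  1.   0.5  0.4  1.7 -1.9  1.1  0.3 -0.1  0.1 -0.3  0.  -0.
 -0.   0.  -0.1  0.9 -0.2  0.5 -0.1 -0.1 -0.3  0.1  0.1 -0.1 -0.4 -0.5
  0.2 -0.3 -0.2 -0.1]
arms1+2 [ 0.6104  0.2074 -0.1228  0.0167  0.0199] -7.04 mid [0.61242817 0.22394544] short [0.60287287 0.14653293]
[ 0.2 -0.1  0.1 -0.3 -0.  -0.  -0.1 -0.  -0.   1.  -0.2  0.5 -0.  -0.1
 -0.3  0.1  0.2  0.2 -0.3 -0.1  0.3 -0.2 -0.2 -0.1  0.1]
```

```bash
python3 - <<'E'
from h import *
plan([.485,-.235,.2],70,9)
E
```

```text
([-37.8, -8.3, 5.5], [-0.01, -0.0, 1.48])
([-38.0, -7.3, 5.5], [-0.01, -0.01, 1.48])
([-38.1, -6.3, 5.5], [-0.01, -0.0, 1.48])
([-38.3, -5.4, 5.5], [-0.01, -0.01, 1.48])
([-38.4, -4.4, 5.5], [-0.01, -0.0, 1.48])
([-38.5, -3.4, 5.5], [-0.01, -0.01, 1.48])
([-38.6, -2.4, 5.6], [-0.01, -0.0, 1.48])
([-38.6, -1.3, 5.5], [-0.01, -0.01, 1.47])
([-38.6, -0.4, 5.6], [-0.01, -0.0, 1.48])
```

```bash
python3 -m pendant '[{"xyz":[-38,-8,5],"twist":[0,0,1.5],"gripper":1},{"xyz":[-38,-7,5],"twist":[0,0,1.5],"gripper":1},{"xyz":[-38,-6,5],"twist":[0,0,1.5],"gripper":1},{"xyz":[-38,-5,6],"twist":[0,0,1.5],"gripper":1},{"xyz":[-38,-5,6],"twist":[0,0,1.5],"gripper":1},{"xyz":[-39,-4,6],"twist":[0,0,1.5],"gripper":1},{"xyz":[-39,-3,6],"twist":[0,0,1.5],"gripper":1},{"xyz":[-39,-1,6],"twist":[0,0,1.5],"gripper":1}]'
python3 -m pendant '[{"xyz":[-37,-1,6],"twist":[0,0,1.2],"gripper":1},{"xyz":[0,0,0],"twist":[0,0,0],"gripper":1},{"xyz":[0,0,0],"twist":[0,0,0],"gripper":1}]'
python3 - <<'E'
from h import *
import pickle
f=eyes.grab_frame("wrist"); pickle.dump(f,open("w3.pkl","wb"))
p,R,s=tool(); print(p)
exp=proj(f,[[.502,-.188,.025]])[0]; print("exp",exp)
for d in eyes.regions_of(f,"roll_center"): 
    m,a,t,n=pca(f,d["region"],.025); print(d["score"],d["box"],m,np.degrees(np.arctan2(a[1],a[0])),t,n)
cv2.imwrite("pics/w3.png",f["color"])
E
```

```text
clock: 3.58
position: [0.4964, -0.1998, 0.2053]
ee_rot: [[0.321, 0.947, 0.001], [0.947, -0.321, 0.002], [0.002, 0.0, -1.0]]
contact_force: [1.0, -0.6, 0.5]
width: 0.0854
gripper_force: 0.0
clock: 3.83
position: [0.4831, -0.2358, 0.1993]
ee_rot: [[0.345, 0.939, -0.0], [0.939, -0.345, 0.001], [0.0, -0.0, -1.0]]
contact_force: [0.6, 1.4, 0.4]
width: 0.0856
gripper_force: 0.0
[ 0.48421422 -0.23398084  0.19928404]
exp [323.38941583 128.26767878]
0.81 [394.5, 179.8, 506.9, 277.4] [ 0.60556192 -0.34464547] 23.238907584041964 (np.float64(-0.09502901141180937), np.float64(0.07016214684779813)) (np.float64(-0.03126784145347466), np.float64(0.030683308102154028))
0.67 [299.0, 32.2, 354.7, 198.4] [ 0.5050941  -0.18308681] 68.97593613144686 (np.float64(-0.08233168865954009), np.float64(0.08311433715462928)) (np.float64(-0.028383032639559293), np.float64(0.02855131857612795))
0.6 [183.0, 213.7, 291.3, 284.9] [ 0.3665418  -0.28517789] 8.422540027533849 (np.float64(-0.09708949211688081), np.float64(0.06536368102199731)) (np.float64(-0.02981707143665464), np.float64(0.03153429031587495))
```

View pics/w3.png

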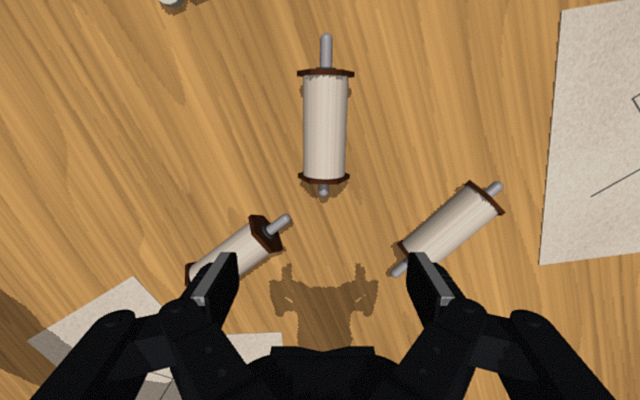

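Roll A is upright in this view, with its sprung tip at (326,34), its fixed tip at (323,196) and its plates at y≈72 and 178. The other two rolls sit lower left and lower right.

```bash
python3 - <<'E'
from h import *
import pickle
f=pickle.load(open("w3.pkl","rb"))
t=ray(f,[(326,33.5),(323.3,197)],.025); d=t[0]-t[1]; a=d/np.linalg.norm(d)
print(t.round(4).tolist(),np.linalg.norm(d),np.degrees(np.arctan2(a[1],a[0])),t[0]-a*.089,t[1]+a*.077)
# paper side edges mid (z about .025): rows 90 and 165
for v,u0,u1 in [(90,303,349),(165,303,347)]:
    P=ray(f,[(u0,v),(u1,v)],.025); print(P.mean(0),np.linalg.norm(P[0]-P[1]))
c=(t[0]-a*.089+t[1]+a*.077)/2
yaw=np.degrees(np.arctan2(a[1],a[0]))
q=plan([c[0],c[1],.1],yaw,4); plan([c[0],c[1],.012],yaw,4,q)
E
```

```text
[[0.535, -0.1051, 0.025], [0.4756, -0.2599, 0.025]] 0.16582253039263042 69.01759358955695 [ 0.50310703 -0.1882007   0.025     ] [ 0.50317058 -0.188035    0.025     ]
[ 0.5175579  -0.15316513  0.025     ] 0.04676422130507048
[ 0.49009295 -0.22572816  0.025     ] 0.04838637887283312
([12.1, 0.5, 24.8], [-0.0, -0.02, 0.27])
([12.1, 0.4, 24.9], [-0.0, -0.02, 0.27])
([12.1, 0.4, 24.8], [-0.0, -0.03, 0.27])
([12.2, 0.3, 24.9], [-0.01, -0.02, 0.28])
([-0.0, -0.0, 22.0], [0.0, -0.0, -0.0])
([-0.0, -0.0, 22.0], [0.0, -0.0, -0.0])
([-0.0, -0.0, 22.0], [0.0, -0.0, -0.0])
([-0.0, -0.0, 22.0], [0.0, -0.0, -0.0])
```

```bash
python3 -m pendant '[{"xyz":[12,0.5,25],"twist":[0,0,0.27],"gripper":1},{"xyz":[12,0.4,25],"twist":[0,0,0.27],"gripper":1},{"xyz":[12,0.4,25],"twist":[0,0,0.27],"gripper":1},{"xyz":[12.5,0.3,25],"twist":[0,0,0.27],"gripper":1},{"xyz":[0,0,25],"twist":[0,0,0],"gripper":1},{"xyz":[0,0,25],"twist":[0,0,0],"gripper":1},{"xyz":[0,0,20],"twist":[0,0,0],"gripper":1},{"xyz":[0,0,10],"twist":[0,0,0],"gripper":1}]'
python3 -m pendant '[{"xyz":[0,0,0],"twist":[0,0,0],"gripper":1},{"xyz":[0,0,0],"twist":[0,0,0],"gripper":1}]'
```

```text
clock: 4.6
position: [0.5023, -0.187, 0.0171]
ee_rot: [[0.357, 0.934, -0.002], [0.934, -0.357, 0.002], [0.001, -0.003, -1.0]]
contact_force: [-0.3, -0.2, 0.2]
width: 0.0857
gripper_force: 0.0
clock: 4.77
position: [0.5031, -0.1894, 0.0196]
ee_rot: [[0.359, 0.933, 0.0], [0.933, -0.359, 0.001], [0.001, -0.0, -1.0]]
contact_force: [0.4, 0.0, 0.0]
width: 0.0858
gripper_force: 0.0
```

```bash
python3 -m pendant '[{"xyz":[0.5,0,7],"twist":[0,0,0],"gripper":1},{"xyz":[0.5,0,7],"twist":[0,0,0],"gripper":1},{"xyz":[0,0,0],"twist":[0,0,0],"gripper":-1},{"xyz":[0,0,0],"twist":[0,0,0],"gripper":-1},{"xyz":[0,0,0],"twist":[0,0,0],"gripper":-1},{"xyz":[0,0,0],"twist":[0,0,0],"gripper":-1},{"xyz":[0,0,0],"twist":[0,0,0],"gripper":-1},{"xyz":[0,0,0],"twist":[0,0,0],"gripper":-1}]' 60
python3 -m pendant '[{"xyz":[0,0,0],"twist":[0,0,0],"gripper":-1},{"xyz":[0,0,0],"twist":[0,0,0],"gripper":-1},{"xyz":[0,0,0],"twist":[0,0,0],"gripper":-1},{"xyz":[0,0,0],"twist":[0,0,0],"gripper":-1}]'
```

```text
clock: 5.43
position: [0.5031, -0.1898, 0.0059]
ee_rot: [[0.361, 0.932, 0.001], [0.932, -0.361, -0.0], [0.0, 0.001, -1.0]]
contact_force: [-2.5, 0.6, 6.1]
width: 0.0444
gripper_force: 60.7
clock: 5.77
position: [0.5031, -0.1899, 0.0059]
ee_rot: [[0.361, 0.932, 0.001], [0.932, -0.361, -0.0], [0.0, 0.001, -1.0]]
contact_force: [-1.3, -0.4, 5.3]
width: 0.0445
gripper_force: 60.7
```

```bash
python3 - <<'E'
from h import *
p,R,s=tool(); q=(p+[0,0,.09],R,None)
plan([.6098,.2024,.22],82.95,13,q)
E
python3 -m pendant '[{"xyz":[0,0,-10],"twist":[0,0,0],"gripper":-1},{"xyz":[0,0,-20],"twist":[0,0,0],"gripper":-1},{"xyz":[0,0,-30],"twist":[0,0,0],"gripper":-1},{"xyz":[0,0,-30],"twist":[0,0,0],"gripper":-1}]'
```

```text
([31.1, -3.2, -9.5], [0.0, -0.0, -1.09])
([31.2, -2.7, -9.5], [0.0, -0.0, -1.09])
([31.2, -2.1, -9.5], [0.0, -0.0, -1.09])
([31.2, -1.5, -9.6], [0.0, -0.0, -1.09])
([31.3, -0.9, -9.5], [0.0, -0.0, -1.09])
([31.3, -0.3, -9.6], [0.01, -0.0, -1.09])
([31.3, 0.3, -9.5], [0.0, -0.0, -1.09])
([31.2, 0.9, -9.6], [0.01, -0.0, -1.08])
([31.2, 1.5, -9.5], [0.0, -0.0, -1.09])
([31.2, 2.1, -9.6], [0.01, -0.0, -1.08])
([31.1, 2.7, -9.5], [0.0, -0.0, -1.09])
([31.1, 3.3, -9.6], [0.01, -0.0, -1.08])
([31.1, 4.0, -9.5], [0.0, -0.01, -1.09])
clock: 6.1
position: [0.5018, -0.1895, 0.0961]
ee_rot: [[0.362, 0.932, -0.002], [0.932, -0.362, 0.0], [-0.0, -0.002, -1.0]]
contact_force: [0.9, -0.1, -2.4]
width: 0.0447
gripper_force: 61.7
```

```bash
python3 -m pendant '[{"xyz":[25,-3,-15],"twist":[0,0,-1.1],"gripper":-1},{"xyz":[31,-3,-15],"twist":[0,0,-1.1],"gripper":-1},{"xyz":[31,-2,-15],"twist":[0,0,-1.1],"gripper":-1},{"xyz":[31,-1.5,-15],"twist":[0,0,-1.1],"gripper":-1},{"xyz":[31,-1,-15],"twist":[0,0,-1.1],"gripper":-1},{"xyz":[31,0,-15],"twist":[0,0,-1.1],"gripper":-1},{"xyz":[31,0,-15],"twist":[0,0,-1.1],"gripper":-1},{"xyz":[31,1,-15],"twist":[0,0,-1.1],"gripper":-1}]'
python3 -m pendant '[{"xyz":[31,1.5,0],"twist":[0,0,-1.1],"gripper":-1},{"xyz":[31,2,0],"twist":[0,0,-1.1],"gripper":-1},{"xyz":[31,3,0],"twist":[0,0,-1.1],"gripper":-1},{"xyz":[25,3,0],"twist":[0,0,-1.1],"gripper":-1},{"xyz":[15,4,0],"twist":[0,0,-0.9],"gripper":-1},{"xyz":[0,0,0],"twist":[0,0,0],"gripper":-1},{"xyz":[0,0,0],"twist":[0,0,0],"gripper":-1}]'
python3 - <<'E'
from h import *
import pickle
f=eyes.grab_frame("wrist"); pickle.dump(f,open("w4.pkl","wb"))
p,R,s=tool(); print(p,R,s["contact_force"]); cv2.imwrite("pics/w4.png",f["color"])
q=np.load("hold.npy")
h=np.array([-np.sin(q[2]),np.cos(q[2])]);n=np.array([h[1],-h[0]]); m=q[:2]+h*q[3]
print("pred groove top inner edge",proj(f,[np.r_[m+h*.076+n*s,.13] for s in(-.025,-.008,.008,.025)]).round(1))
plan([.6098,.2024,.22],82.95,1)
E
```

```text
clock: 6.77
position: [0.565, 0.0459, 0.2164]
ee_rot: [[0.214, 0.977, -0.0], [0.977, -0.214, -0.0], [-0.0, -0.0, -1.0]]
contact_force: [0.5, -0.3, -2.8]
width: 0.0444
gripper_force: 61.7
clock: 7.35
position: [0.6025, 0.1736, 0.2151]
ee_rot: [[0.122, 0.993, -0.001], [0.993, -0.122, -0.001], [-0.001, -0.001, -1.0]]
contact_force: [-0.3, -1.3, -2.7]
width: 0.0442
gripper_force: 61.8
[0.60251368 0.17202898 0.21525926] [[ 1.23891823e-01  9.92295460e-01 -7.32803038e-04]
 [ 9.92294853e-01 -1.23892662e-01 -1.23837789e-03]
 [-1.31962568e-03 -5.73731788e-04 -9.99998965e-01]] [-0.60710861 -0.41104698 -3.24261105]
pred groove top inner edge [[291.4  27.5]
 [316.1  27.5]
 [339.4  27.6]
 [364.2  27.6]]
([31.0, 3.5, -4.8], [-0.03, 0.08, -0.07])
```

View pics/w4.png

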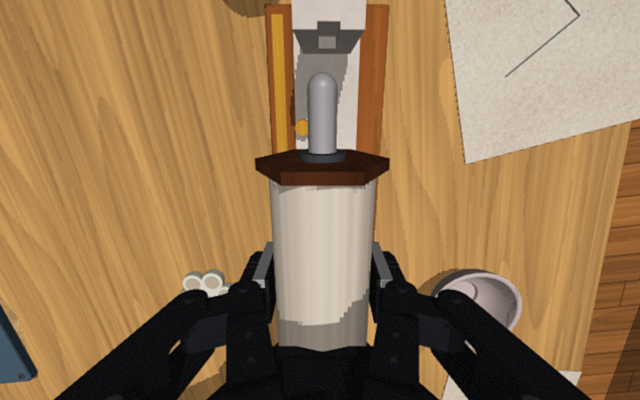

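The view shows the held roll with its tip at (322,73) and the pin shaft centred near x=322. The groove top is near (327,40), about where I predicted it. I'll crop to fix these.

```bash
python3 - <<'E'
from h import *
import pickle
f=pickle.load(open("w4.pkl","rb")); k=6
a=cv2.resize(f["color"][0:100,270:390],None,fx=k,fy=k,interpolation=cv2.INTER_CUBIC)[:595]
for u in range(270,390,10): cv2.line(a,((u-270)*k,0),((u-270)*k,6),(0,0,255)); cv2.putText(a,str(u),((u-270)*k,14),0,.3,(0,0,255))
for v in range(0,100,10): cv2.line(a,(0,v*k),(6,v*k),(0,0,255)); cv2.putText(a,str(v),(8,v*k),0,.3,(0,0,255))
cv2.imwrite("pics/w4c.png",a)
E
```

```text
(no output)
```

View pics/w4c.png

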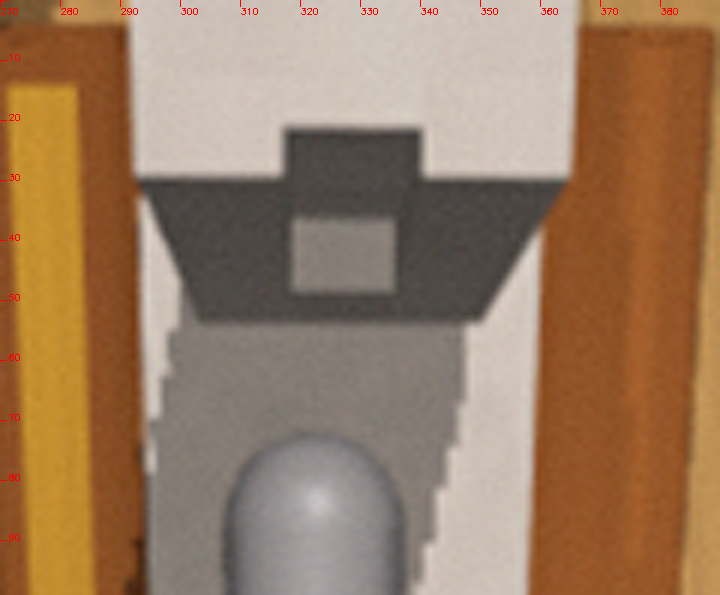

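The groove opening runs from x=317.3 to 340.3 (middle 328.8) at row 30. The pin's edges are at 308 and 337.5 (middle 322.8) at row 97, and the tip is at row 72.

```bash
python3 - <<'E'
from h import *
import pickle
f=pickle.load(open("w4.pkl","rb")); q=np.load("hold.npy")
p=np.array([.60251,.17203,.21526]); X=np.array([.12389,.99229]);Y=np.array([.99229,-.1239])
h=np.array([-np.sin(q[2]),np.cos(q[2])]);n=np.array([h[1],-h[0]]); m=q[:2]+h*q[3]
g=ray(f,[(292.5,29.7),(365,29.7),(317.3,29.7),(340.3,29.7)],.13)[:,:2]
G=g.mean(0); print("arm inner edge",G,"width",np.linalg.norm(g[0]-g[1]),np.linalg.norm(g[2]-g[3]),"vs fit: along",(G-m)@h-.076,"lat",(G-m)@n, "edge dir",np.degrees(np.arctan2(*( (g[1]-g[0])[::-1])))+90)
za=p[2]+.0191
t=ray(f,[(308,97),(337.5,97)],za)[:,:2]; print("pin dia",np.linalg.norm(t[0]-t[1]),"lat of pin vs tcp",(t.mean(0)-p[:2])@Y)
tip=ray(f,[(322.8,72.2)],za)[0,:2]; print("tip rel tcp along",(tip-p[:2])@X,"lat",(tip-p[:2])@Y)
# collar/plate: pin axis farther back rows 140
t2=ray(f,[(308.0,140),(335.5,140)],za)[:,:2]; print("row140 lat",(t2.mean(0)-p[:2])@Y)
print("tip to face along h",(G-tip)@h,"lateral needed n",(G-tip)@n)
E
```

```text
arm inner edge [0.62226952 0.29798262] width 0.049911527576136025 0.015833997398229688 vs fit: along -0.001314858711991329 lat 0.0006973765991998767 edge dir 83.02283274065638
pin dia 0.011752879128554517 lat of pin vs tcp -0.000110082985706082
tip rel tcp along 0.0920747081059869 lat -0.00012029943275885158
row140 lat -0.0004711262198675102
tip to face along h 0.03534923889011835 lateral needed n 0.004171715586170164
```

```bash
python3 -m pendant '[{"xyz":[13,2.1,0],"twist":[0,0,0],"gripper":-1},{"xyz":[13,2.1,0],"twist":[0,0,0],"gripper":-1},{"xyz":[0,0,30],"twist":[0,0,0],"gripper":-1},{"xyz":[0,0,30],"twist":[0,0,0],"gripper":-1},{"xyz":[0,0,30],"twist":[0,0,0],"gripper":-1},{"xyz":[0,0,25],"twist":[0,0,0],"gripper":-1},{"xyz":[0,0,10],"twist":[0,0,0],"gripper":-1},{"xyz":[0,0,0],"twist":[0,0,0],"gripper":-1}]' 70
python3 -m pendant '[{"xyz":[0,0,4],"twist":[0,0,0],"gripper":-1},{"xyz":[0,0,0],"twist":[0,0,0],"gripper":-1},{"xyz":[0,0,0],"twist":[0,0,0],"gripper":-1}]'
python3 - <<'E'
from h import *
import pickle
f=eyes.grab_frame("wrist"); pickle.dump(f,open("w5.pkl","wb"))
p,R,s=tool(); print(p.round(4),R.round(4).tolist(),s["contact_force"]); cv2.imwrite("pics/w5.png",cv2.resize(f["color"][0:200,220:430],None,fx=2.9,fy=2.9,interpolation=cv2.INTER_CUBIC))
G=np.array([.62227,.29798]);a=np.radians(82.98);h=np.array([np.cos(a),np.sin(a)]);n=np.array([h[1],-h[0]])
tip=p[:2]+R[:2,0]*.0921-R[:2,1]*.0001; print("tip to face",(G-tip)@h,"lat",(G-tip)@n)
E
```

```text
clock: 8.07
position: [0.6086, 0.1984, 0.0878]
ee_rot: [[0.123, 0.992, -0.005], [0.992, -0.123, -0.001], [-0.002, -0.004, -1.0]]
contact_force: [0.4, 0.5, -2.1]
width: 0.0439
gripper_force: 73.0
clock: 8.32
position: [0.6116, 0.1987, 0.0879]
ee_rot: [[0.123, 0.992, 0.003], [0.992, -0.123, 0.001], [0.001, 0.002, -1.0]]
contact_force: [0.0, 0.5, -2.9]
width: 0.0443
gripper_force: 73.0
[0.6115 0.1987 0.0879] [[0.1232, 0.9924, 0.0024], [0.9924, -0.1232, 0.001], [0.0013, 0.0023, -1.0]] [ 0.75582227 -0.79801338 -1.83104429]
tip to face 0.007785628273277942 lat -0.001399339591125062
```

View pics/w5.png

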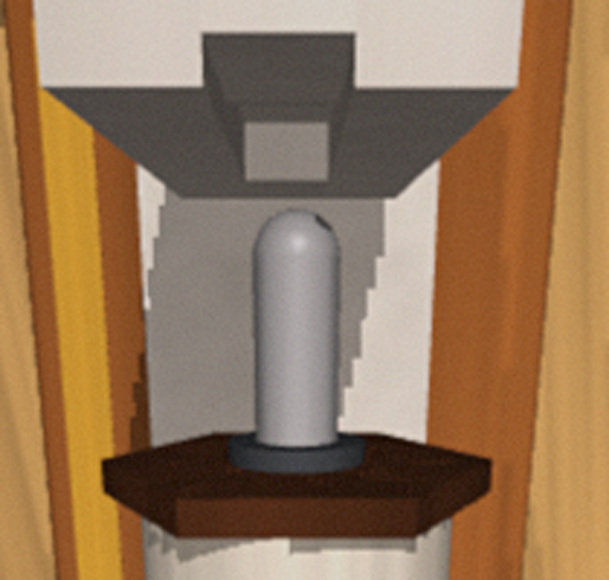

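The crop shows the pin centred at x≈322.4 just in front of the groove. The groove mouth middle is near x≈316.4 at row 30, so there is a small sideways error to compute.

```bash
cat >> h.py <<'E'
def lat(f,p,R,k,o,groove,grow,pin,prow,zg=.13):
    """groove/pin = x edges in crop px; returns lateral/along of groove mid and pin mid relative to tcp, in tool axes (mm)"""
    X=R[:2,0];Y=R[:2,1]; c=lambda xs,y:np.array([[x/k+o[0]-.3,y/k+o[1]-.3] for x in xs])
    za=p[2]+.0191*-R[2,2]
    g=ray(f,c(groove,grow),zg)[:,:2]; t=ray(f,c(pin,prow),za)[:,:2]
    for nme,P in(("groove",g),("pin",t)): print(nme,"width",(np.linalg.norm(P[0]-P[-1])*1e3).round(2),"lat",((P.mean(0)-p[:2])@Y*1e3).round(2),"along",((P.mean(0)-p[:2])@X*1e3).round(2))
E
python3 - <<'E'
from h import *
import pickle
f=pickle.load(open("w5.pkl","rb")); p,R,s=tool()
lat(f,p,R,2.9,(220,0),(203,355),88,(254,341),260)
lat(f,p,R,2.9,(220,0),(42,519),88,(256,338),420)
lat(f,p,R,2.9,(220,0),(245,329),180,(297,297),210,.014)
E
```

```text
groove width 15.96 lat -1.86 along 100.55
pin width 11.89 lat 0.15 along 84.28
groove width 50.07 lat -1.69 along 100.55
pin width 11.87 lat 0.09 along 62.52
groove width 19.57 lat -2.06 along 104.68
pin width 0.0 lat 0.08 along 90.6
```

```bash
python3 -m pendant '[{"xyz":[0,-1.9,0],"twist":[0,0,0],"gripper":-1},{"xyz":[2,0,0],"twist":[0,0,0],"gripper":-1},{"xyz":[2,0,0],"twist":[0,0,0],"gripper":-1},{"xyz":[2,0,0],"twist":[0,0,0],"gripper":-1},{"xyz":[0,0,0],"twist":[0,0,0],"gripper":-1},{"xyz":[0,0,0],"twist":[0,0,0],"gripper":-1},{"xyz":[0,0,0],"twist":[0,0,0],"gripper":-1}]'
python3 - <<'E'
from h import *
p,R,s=tool(); print(p.round(4),s["contact_force"],R[:2,0])
G=np.array([.6115,.1987])+np.array([.1232,.9924])*.10055+np.array([.9924,-.1232])*-.00175
print("rel groove: along,lat mm",(G-p[:2])@R[:2,0]*1e3,(G-p[:2])@R[:2,1]*1e3)
E
```

```text
clock: 8.95
position: [0.6092, 0.2044, 0.0863]
ee_rot: [[0.123, 0.992, 0.0], [0.992, -0.123, -0.0], [-0.0, 0.0, -1.0]]
contact_force: [0.2, 0.2, -2.7]
width: 0.0443
gripper_force: 73.0
[0.6092 0.2044 0.0863] [ 0.23274401  0.16782068 -2.65421056] [0.1230949  0.99239489]
rel groove: along,lat mm 95.1267238564059 1.2159939634144972
```

```bash
cat >> h.py <<'E'
def cross(pr,lo,hi,up):
    """subpixel threshold crossings of 1-D profile pr in lo..hi"""
    th=(np.percentile(pr[lo:hi],90)+np.percentile(pr[lo:hi],10))/2
    return [i+(th-pr[i])/(pr[i+1]-pr[i]) for i in range(lo,hi) if (pr[i]-th)*(pr[i+1]-th)<0 and (pr[i+1]>pr[i])==up]
def groove(f,T):
    """groove mouth from picture; T=(p,R); prints along, lat in tool axes (mm)"""
    p,R=T; g=cv2.cvtColor(f["color"],cv2.COLOR_BGR2GRAY).astype(float)
    uc=int(round(proj(f,[np.r_[p[:2]+R[:2,0]*.1,.13]])[0,0]))
    col=g[:60,uc-28:uc-20].mean(1); v=cross(col,3,55,False)[0]
    row=g[int(v)-6:int(v)-2].mean(0); a=cross(row,uc-30,uc,False)[-1]; b=cross(row,uc,uc+30,True)[0]
    P=ray(f,[(a,v),(b,v)],.13)[:,:2]; m=P.mean(0)-p[:2]
    print("edges",round(a,1),round(b,1),"row",round(v,1),"width",(np.linalg.norm(P[0]-P[1])*1e3).round(2),"along",(m@R[:2,0]*1e3).round(2),"lat",(m@R[:2,1]*1e3).round(2),"world",P.mean(0).round(4))
E
python3 - <<'E'
from h import *
import pickle
groove(pickle.load(open("w5.pkl","rb")),(np.array([.6115,.1987,.0879]),np.array([[.1232,.9924,0],[.9924,-.1232,0],[0,0,-1.]])))
groove(pickle.load(open("w4.pkl","rb")),(np.array([.60251,.17203,.21526]),np.array([[.1239,.9923,0],[.9923,-.1239,0],[0,0,-1.]])))
for i in range(2):
    p,R,s=tool(); f=eyes.grab_frame("wrist"); p2=tool()[0]; print(p,p2-p,s["contact_force"]); groove(f,(p,R))
E
```

```text
Traceback (most recent call last):
  File "h.py", line 43, in groove
    row=g[int(v)-6:int(v)-2].mean(0); a=cross(row,uc-30,uc,False)[-1]; b=cross(row,uc,uc+30,True)[0]
                                                                         ~~~~~~~~~~~~~~~~~~~~~~~~^^^
IndexError: list index out of range
```

```bash
python3 - <<'E'
s=open("h.py").read()
i=s.index("    uc=int"); j=s.index("    P=ray(f,[(a,v)")
s=s[:i]+'''    e=proj(f,[np.r_[p[:2]+R[:2,0]*.1+R[:2,1]*d,.13] for d in(-.017,0,.017)])[:,0]; w=int(e[2]-e[1]); uc=int(e[1])
    col=g[:60,uc-w-2:uc-w+3].mean(1); v=cross(col,3,55,False)[0]
    row=g[int(v)-5:int(v)-1].mean(0); a=cross(row,uc-w,uc+w//3,False)[0]; b=cross(row,uc-w//3,uc+w,True)[-1]
'''+s[j:]
open("h.py","w").write(s)
E
python3 - <<'E'
from h import *
import pickle
groove(pickle.load(open("w5.pkl","rb")),(np.array([.6115,.1987,.0879]),np.array([[.1232,.9924,0],[.9924,-.1232,0],[0,0,-1.]])))
groove(pickle.load(open("w4.pkl","rb")),(np.array([.60251,.17203,.21526]),np.array([[.1239,.9923,0],[.9923,-.1239,0],[0,0,-1.]])))
for i in range(2):
    p,R,s=tool(); f=eyes.grab_frame("wrist"); p2=tool()[0]; print(p,p2-p,s["contact_force"]); groove(f,(p,R))
E
```

```text
edges 289.4 341.9 row 29.5 width 15.97 along 100.66 lat -1.98 world [0.6219 0.2988]
edges 316.7 339.9 row 28.9 width 15.95 along 127.91 lat 3.66 world [0.622  0.2985]
[0.6092347  0.20444783 0.08628308] [-1.45897085e-05 -8.26339603e-05 -2.97951789e-05] [ 0.23274401  0.16782068 -2.65421056]
edges 299.1 351.6 row 48.3 width 15.98 along 95.28 lat 1.01 world [0.622  0.2989]
[0.60922011 0.20436519 0.08625329] [ 7.52850727e-06 -4.14881548e-05  3.77721827e-06] [ 0.96657323 -0.65145023 -2.37877545]
edges 299.1 351.6 row 48.1 width 15.96 along 95.33 lat 1.03 world [0.622  0.2988]
```

```bash
python3 -m pendant '[{"xyz":[0.5,0.9,0],"twist":[0,0,0],"gripper":-1},{"xyz":[0,0,0],"twist":[0,0,0],"gripper":-1},{"xyz":[0,0,0],"twist":[0,0,0],"gripper":-1},{"xyz":[0,0,0],"twist":[0,0,0],"gripper":-1},{"xyz":[0,0,0],"twist":[0,0,0],"gripper":-1},{"xyz":[0,0,0],"twist":[0,0,0],"gripper":-1},{"xyz":[0,0,0],"twist":[0,0,0],"gripper":-1}]'
python3 - <<'E'
from h import *
p,R,s=tool(); f=eyes.grab_frame("wrist"); p2=tool()[0]; print(p,p2-p,s["contact_force"]); groove(f,(p,R))
E
```

```text
clock: 9.63
position: [0.6102, 0.2049, 0.0863]
ee_rot: [[0.123, 0.992, 0.0], [0.992, -0.123, -0.0], [-0.0, 0.0, -1.0]]
contact_force: [1.3, 0.2, -2.2]
width: 0.0441
gripper_force: 73.0
[0.61018842 0.2048865  0.08631041] [ 8.87751531e-07  9.99414674e-06 -1.40608368e-05] [ 1.27014794  0.15304997 -2.16854583]
edges 296.3 348.7 row 49.2 width 15.95 along 95.02 lat 0.13 world [0.622  0.2992]
```

```bash
python3 -m pendant '[{"xyz":[1,0,0],"twist":[0,0,0],"gripper":-1},{"xyz":[1,0,0],"twist":[0,0,0],"gripper":-1},{"xyz":[1,0,0],"twist":[0,0,0],"gripper":-1},{"xyz":[1,0,0],"twist":[0,0,0],"gripper":-1},{"xyz":[1,0,0],"twist":[0,0,0],"gripper":-1},{"xyz":[0,0,0],"twist":[0,0,0],"gripper":-1},{"xyz":[0,0,0],"twist":[0,0,0],"gripper":-1},{"xyz":[0,0,0],"twist":[0,0,0],"gripper":-1}]'
for i in 1 2 3; do python3 -m pendant '[{"xyz":[0.8,0,0],"twist":[0,0,0],"gripper":-1},{"xyz":[0.7,0,0],"twist":[0,0,0],"gripper":-1},{"xyz":[0,0,0],"twist":[0,0,0],"gripper":-1},{"xyz":[0,0,0],"twist":[0,0,0],"gripper":-1},{"xyz":[0,0,0],"twist":[0,0,0],"gripper":-1}]' | grep -v ee_rot; done
```

```text
clock: 10.35
position: [0.6108, 0.2098, 0.0863]
ee_rot: [[0.123, 0.992, 0.0], [0.992, -0.123, -0.0], [-0.0, 0.0, -1.0]]
contact_force: [-0.4, -0.7, -2.6]
width: 0.0445
gripper_force: 73.0
clock: 10.77
position: [0.611, 0.2113, 0.0863]
contact_force: [-0.6, -0.7, -2.2]
width: 0.0445
gripper_force: 73.0
clock: 11.18
position: [0.6112, 0.2128, 0.0863]
contact_force: [-0.3, 0.7, -2.8]
width: 0.0441
gripper_force: 73.0
clock: 11.6
position: [0.6113, 0.214, 0.0863]
contact_force: [-1.6, -0.8, -1.9]
width: 0.0443
gripper_force: 73.0
```

```bash
for i in 1 2 3; do python3 -m pendant '[{"xyz":[0.8,0,0],"twist":[0,0,0],"gripper":-1},{"xyz":[0.7,0,0],"twist":[0,0,0],"gripper":-1},{"xyz":[0,0,0],"twist":[0,0,0],"gripper":-1},{"xyz":[0,0,0],"twist":[0,0,0],"gripper":-1},{"xyz":[0,0,0],"twist":[0,0,0],"gripper":-1}]' | grep -v ee_rot; done
```

```text
clock: 12.02
position: [0.6115, 0.2156, 0.0863]
contact_force: [-0.1, -2.8, -2.0]
width: 0.0445
gripper_force: 73.0
clock: 12.43
position: [0.6117, 0.2172, 0.0863]
contact_force: [-0.1, -3.5, -2.2]
width: 0.0443
gripper_force: 73.0
clock: 12.85
position: [0.6119, 0.2187, 0.0863]
contact_force: [-0.5, -4.0, -3.0]
width: 0.044
gripper_force: 73.0
```

```bash
python3 -m pendant '[{"xyz":[0.8,0,0],"twist":[0,0,0],"gripper":-1},{"xyz":[0.8,0,0],"twist":[0,0,0],"gripper":-1},{"xyz":[0.8,0,0],"twist":[0,0,0],"gripper":-1},{"xyz":[0.8,0,0],"twist":[0,0,0],"gripper":-1},{"xyz":[0.8,0,0],"twist":[0,0,0],"gripper":-1},{"xyz":[0.8,0,0],"twist":[0,0,0],"gripper":-1},{"xyz":[0.8,0,0],"twist":[0,0,0],"gripper":-1},{"xyz":[0.8,0,0],"twist":[0,0,0],"gripper":-1}]' 80
python3 -m pendant '[{"xyz":[0.8,0,0],"twist":[0,0,0],"gripper":-1},{"xyz":[0.8,0,0],"twist":[0,0,0],"gripper":-1},{"xyz":[0.8,0,0],"twist":[0,0,0],"gripper":-1},{"xyz":[0.8,0,0],"twist":[0,0,0],"gripper":-1},{"xyz":[0.8,0,0],"twist":[0,0,0],"gripper":-1},{"xyz":[0,0,0],"twist":[0,0,0],"gripper":-1},{"xyz":[0,0,0],"twist":[0,0,0],"gripper":-1},{"xyz":[0,0,0],"twist":[0,0,0],"gripper":-1}]'
python3 - <<'E'
from h import *
p,R,s=tool(); f=eyes.grab_frame("wrist"); p2=tool()[0]; print(p,p2-p,s["contact_force"],s["torque"]); groove(f,(p,R))
E
```

```text
clock: 13.52
position: [0.6125, 0.2241, 0.0862]
ee_rot: [[0.124, 0.992, -0.001], [0.992, -0.124, -0.001], [-0.001, -0.0, -1.0]]
contact_force: [-0.3, -6.7, -2.1]
width: 0.0441
gripper_force: 82.2
clock: 14.18
position: [0.6129, 0.2273, 0.0861]
ee_rot: [[0.124, 0.992, -0.001], [0.992, -0.124, -0.002], [-0.002, -0.001, -1.0]]
contact_force: [-1.4, -7.9, -1.1]
width: 0.0437
gripper_force: 82.3
[0.6129431  0.2273382  0.08609809] [-1.57202591e-05 -2.07460726e-05 -2.32078975e-05] [-1.37910121 -7.94152894 -1.08050039] [-1.53119516  0.22990803  0.02636853]
edges 283.4 321.8 row 37.2 width 11.49 along 98.33 lat -5.8 world [0.6194 0.3256]
```

```bash
python3 -m pendant '[{"xyz":[0.8,0,0],"twist":[0,0,0],"gripper":-1},{"xyz":[0.8,0,0],"twist":[0,0,0],"gripper":-1},{"xyz":[0.8,0,0],"twist":[0,0,0],"gripper":-1},{"xyz":[0.6,0,0],"twist":[0,0,0],"gripper":-1},{"xyz":[0,0,0],"twist":[0,0,0],"gripper":-1},{"xyz":[0,0,0],"twist":[0,0,0],"gripper":-1},{"xyz":[0,0,0],"twist":[0,0,0],"gripper":-1},{"xyz":[0,0,0],"twist":[0,0,0],"gripper":-1}]'; python3 - <<'E'
from h import *
import time
F=[]
for i in range(6):
    eyes.grab_frame("top"); F.append(sensors.read_state()["contact_force"])
print(np.mean(F,0),tool()[0])
E
```

```text
clock: 14.9
position: [0.6132, 0.2297, 0.086]
ee_rot: [[0.124, 0.992, -0.001], [0.992, -0.124, -0.003], [-0.003, -0.001, -1.0]]
contact_force: [-1.7, -9.1, -0.9]
width: 0.0444
gripper_force: 82.3
[-1.97670514 -8.51334088 -1.15370743] [0.61320163 0.22972107 0.08603511]
```

```bash
python3 -m pendant '[{"xyz":[0.5,0,0],"twist":[0,0,0],"gripper":-1},{"xyz":[0.4,0,1],"twist":[0,0,0],"gripper":-1},{"xyz":[0,0,2],"twist":[0,0,0],"gripper":-1},{"xyz":[0,0,3],"twist":[0,0,0],"gripper":-1},{"xyz":[0,0,3],"twist":[0,0,0],"gripper":-1},{"xyz":[0,0,3],"twist":[0,0,0],"gripper":-1},{"xyz":[0,0,3],"twist":[0,0,0],"gripper":-1},{"xyz":[0,0,3],"twist":[0,0,0],"gripper":-1}]'; python3 -m pendant '[{"xyz":[0,0,2],"twist":[0,0,0],"gripper":-1},{"xyz":[0,0,0],"twist":[0,0,0],"gripper":-1},{"xyz":[0,0,0],"twist":[0,0,0],"gripper":-1},{"xyz":[0,0,0],"twist":[0,0,0],"gripper":-1}]';  python3 - <<'E'
from h import *
F=[]
for i in range(6):
    eyes.grab_frame("top"); F.append(sensors.read_state()["contact_force"])
print(np.mean(F,0),tool()[0])
p=tool()[0];m=np.array([.6220,.2989])-np.array([.1222,.9925])*.076; print("tcp c,lat", (p[:2]-m)@[.1222,.9925],(p[:2]-m)@[.9925,-.1222])
E
```

```text
clock: 15.87
position: [0.6137, 0.2307, 0.0681]
ee_rot: [[0.125, 0.992, -0.0], [0.992, -0.125, -0.003], [-0.003, -0.0, -1.0]]
contact_force: [-1.9, -7.9, -0.9]
width: 0.0443
gripper_force: 82.7
clock: 16.2
position: [0.6131, 0.2305, 0.0655]
ee_rot: [[0.124, 0.992, -0.002], [0.992, -0.124, -0.003], [-0.003, -0.001, -1.0]]
contact_force: [0.3, -8.7, -5.1]
width: 0.0442
gripper_force: 82.6
[-0.85301415 -8.07419289 -4.71973088] [0.61307508 0.23050586 0.06550584]
tcp c,lat 0.0070273642500287645 -0.0005002237559619253
```

```bash
python3 -m pendant '[{"xyz":[0,0,1.5],"twist":[0,0,0],"gripper":-1},{"xyz":[0,0,1.5],"twist":[0,0,0],"gripper":-1},{"xyz":[0,0,1.5],"twist":[0,0,0],"gripper":-1},{"xyz":[0,0,1.5],"twist":[0,0,0],"gripper":-1},{"xyz":[0,0,0],"twist":[0,0,0],"gripper":-1},{"xyz":[0,0,0],"twist":[0,0,0],"gripper":-1}]' | grep -v ee_; python3 -m pendant '[{"xyz":[0,0,1.5],"twist":[0,0,0],"gripper":-1},{"xyz":[0,0,1.5],"twist":[0,0,0],"gripper":-1},{"xyz":[0,0,0],"twist":[0,0,0],"gripper":-1},{"xyz":[0,0,0],"twist":[0,0,0],"gripper":-1}]'
```

```text
clock: 17.0
position: [0.6132, 0.2308, 0.0597]
contact_force: [-0.8, -7.1, -3.6]
width: 0.0441
gripper_force: 82.6
clock: 17.33
position: [0.6132, 0.2309, 0.0567]
ee_rot: [[0.124, 0.992, -0.001], [0.992, -0.124, -0.003], [-0.003, -0.001, -1.0]]
contact_force: [-1.0, -8.3, -3.8]
width: 0.0444
gripper_force: 82.6
```

```bash
python3 -m pendant '[{"xyz":[0,0,2],"twist":[0,0,0],"gripper":-1},{"xyz":[0,0,2],"twist":[0,0,0],"gripper":-1},{"xyz":[0,0,2],"twist":[0,0,0],"gripper":-1},{"xyz":[0,0,2],"twist":[0,0,0],"gripper":-1},{"xyz":[0,0,0],"twist":[0,0,0],"gripper":-1},{"xyz":[0,0,0],"twist":[0,0,0],"gripper":-1}]' | grep -v ee_; python3 -m pendant '[{"xyz":[0,0,2],"twist":[0,0,0],"gripper":-1},{"xyz":[0,0,2],"twist":[0,0,0],"gripper":-1},{"xyz":[0,0,2],"twist":[0,0,0],"gripper":-1},{"xyz":[0,0,1],"twist":[0,0,0],"gripper":-1},{"xyz":[0,0,0],"twist":[0,0,0],"gripper":-1},{"xyz":[0,0,0],"twist":[0,0,0],"gripper":-1}]'
```

```text
clock: 17.83
position: [0.6131, 0.2311, 0.0486]
contact_force: [-0.1, -6.7, -3.6]
width: 0.0443
gripper_force: 82.6
clock: 18.33
position: [0.6135, 0.2313, 0.042]
ee_rot: [[0.124, 0.992, -0.001], [0.992, -0.124, -0.002], [-0.002, -0.0, -1.0]]
contact_force: [-0.3, -8.2, -2.0]
width: 0.0441
gripper_force: 82.6
```

```bash
python3 -m pendant '[{"xyz":[0,0.2,1],"twist":[0,0,0],"gripper":-1},{"xyz":[0,0,1],"twist":[0,0,0],"gripper":-1},{"xyz":[0,0,1],"twist":[0,0,0],"gripper":-1},{"xyz":[0,0,0.6],"twist":[0,0,0],"gripper":-1},{"xyz":[0,0,0],"twist":[0,0,0],"gripper":-1},{"xyz":[0,0,0],"twist":[0,0,0],"gripper":-1},{"xyz":[0,0,0],"twist":[0,0,0],"gripper":-1}]'; python3 - <<'E'
from h import *
F=[]
for i in range(6):
    f=eyes.grab_frame("top"); F.append(sensors.read_state()["contact_force"])
print(np.mean(F,0),tool()[0])
p=tool()[0];m=np.array([.6220,.2989])-np.array([.1222,.9925])*.076; print("tcp c,lat", (p[:2]-m)@[.1222,.9925],(p[:2]-m)@[.9925,-.1222])
E
```

```text
clock: 18.92
position: [0.6139, 0.2313, 0.0385]
ee_rot: [[0.124, 0.992, -0.0], [0.992, -0.124, -0.002], [-0.002, -0.0, -1.0]]
contact_force: [-0.3, -7.3, -1.7]
width: 0.0443
gripper_force: 82.6
[-0.68064861 -7.5997145  -1.82965098] [0.61388181 0.23131231 0.0385474 ]
tcp c,lat 0.007926347486070878 0.00020190739763155732
```

```bash
python3 -m pendant '[{"xyz":[-0.8,0,0],"twist":[0,0,0],"gripper":-1},{"xyz":[-0.8,0,0],"twist":[0,0,0],"gripper":-1},{"xyz":[-0.8,0,0],"twist":[0,0,0],"gripper":-1},{"xyz":[-0.8,0,0],"twist":[0,0,0],"gripper":-1},{"xyz":[-0.8,0,0],"twist":[0,0,0],"gripper":-1},{"xyz":[-0.8,0,0],"twist":[0,0,0],"gripper":-1},{"xyz":[0,0,0],"twist":[0,0,0],"gripper":-1},{"xyz":[0,0,0],"twist":[0,0,0],"gripper":-1}]'; python3 -m pendant '[{"xyz":[-0.7,0,0],"twist":[0,0,0],"gripper":-1},{"xyz":[-0.7,0,0],"twist":[0,0,0],"gripper":-1},{"xyz":[0,0,0],"twist":[0,0,0],"gripper":-1},{"xyz":[0,0,0],"twist":[0,0,0],"gripper":-1},{"xyz":[0,0,0],"twist":[0,0,0],"gripper":-1}]' | grep -v ee_
```

```text
clock: 19.88
position: [0.6134, 0.2274, 0.0386]
ee_rot: [[0.124, 0.992, 0.0], [0.992, -0.124, -0.001], [-0.001, 0.0, -1.0]]
contact_force: [-1.0, -6.0, -1.6]
width: 0.044
gripper_force: 82.6
clock: 20.3
position: [0.6133, 0.2264, 0.0387]
contact_force: [0.1, -5.0, -1.5]
width: 0.0439
gripper_force: 82.6
```

```bash
python3 - <<'E'
from h import *
F=[]
for i in range(8):
    f=eyes.grab_frame("top"); F.append(sensors.read_state()["contact_force"])
print(np.mean(F,0),tool()[0])
E
```

```text
[ 0.17838708 -5.2088986  -2.17694207] [0.61331782 0.22642434 0.03870216]
```

```bash
python3 -m pendant '[{"xyz":[-0.7,0,0],"twist":[0,0,0],"gripper":-1},{"xyz":[-0.7,0,0],"twist":[0,0,0],"gripper":-1},{"xyz":[-0.6,0,0],"twist":[0,0,0],"gripper":-1},{"xyz":[0,0,0],"twist":[0,0,0],"gripper":-1},{"xyz":[0,0,0],"twist":[0,0,0],"gripper":-1},{"xyz":[0,0,0],"twist":[0,0,0],"gripper":-1}]' | grep -v ee_; python3 -m pendant '[{"xyz":[-0.7,0,0],"twist":[0,0,0],"gripper":-1},{"xyz":[-0.7,0,0],"twist":[0,0,0],"gripper":-1},{"xyz":[0,0,0],"twist":[0,0,0],"gripper":-1},{"xyz":[0,0,0],"twist":[0,0,0],"gripper":-1},{"xyz":[0,0,0],"twist":[0,0,0],"gripper":-1}]' | grep -v ee_
python3 - <<'E'
from h import *
F=[]
for i in range(8):
    f=eyes.grab_frame("top"); F.append(sensors.read_state()["contact_force"])
print(np.mean(F,0),tool()[0])
E
```

```text
clock: 21.2
position: [0.6129, 0.2248, 0.0387]
contact_force: [0.1, -4.5, -2.6]
width: 0.0438
gripper_force: 82.6
clock: 21.62
position: [0.6126, 0.2235, 0.0387]
contact_force: [-0.9, -3.5, -2.4]
width: 0.044
gripper_force: 82.6
[-0.09011434 -4.02597804 -2.37630936] [0.61266325 0.22345229 0.03870145]
```

```bash
python3 -m pendant '[{"xyz":[-0.6,0,0],"twist":[0,0,0],"gripper":-1},{"xyz":[-0.6,0,0],"twist":[0,0,0],"gripper":-1},{"xyz":[0,0,0.5],"twist":[0,0,0],"gripper":-1},{"xyz":[0,0,0.5],"twist":[0,0,0],"gripper":-1},{"xyz":[0,0,0],"twist":[0,0,0],"gripper":-1},{"xyz":[0,0,0],"twist":[0,0,0],"gripper":-1}]' | grep -v ee_; python3 -m pendant '[{"xyz":[0,0,0.4],"twist":[0,0,0],"gripper":-1},{"xyz":[0,0,0.4],"twist":[0,0,0],"gripper":-1},{"xyz":[0,0,0],"twist":[0,0,0],"gripper":-1},{"xyz":[0,0,0],"twist":[0,0,0],"gripper":-1},{"xyz":[0,0,0],"twist":[0,0,0],"gripper":-1}]' | grep -v ee_
python3 - <<'E'
from h import *
F=[]
for i in range(8):
    f=eyes.grab_frame("top"); F.append(sensors.read_state()["contact_force"])
print(np.mean(F,0),tool()[0])
E
```

```text
clock: 22.52
position: [0.6125, 0.2223, 0.0377]
contact_force: [-0.5, -3.3, -2.5]
width: 0.0442
gripper_force: 82.6
clock: 22.93
position: [0.6126, 0.2223, 0.0369]
contact_force: [-0.4, -3.5, -0.9]
width: 0.0441
gripper_force: 82.6
[-0.56515161 -3.44996256 -1.6115957 ] [0.61257885 0.22227459 0.0369462 ]
```

```bash
python3 -m pendant '[{"xyz":[0,0,0],"twist":[0,0,0],"gripper":0.3},{"xyz":[0,0,0],"twist":[0,0,0],"gripper":0.5},{"xyz":[0,0,0],"twist":[0,0,0],"gripper":0.7},{"xyz":[0,0,0],"twist":[0,0,0],"gripper":1},{"xyz":[0,0,0],"twist":[0,0,0],"gripper":1},{"xyz":[0,0,0],"twist":[0,0,0],"gripper":1},{"xyz":[0,0,0],"twist":[0,0,0],"gripper":1},{"xyz":[0,0,0],"twist":[0,0,0],"gripper":1}]' 20; python3 -m pendant '[{"xyz":[0,0,0],"twist":[0,0,0],"gripper":1},{"xyz":[0,0,0],"twist":[0,0,0],"gripper":1},{"xyz":[0,0,0],"twist":[0,0,0],"gripper":1},{"xyz":[0,0,0],"twist":[0,0,0],"gripper":1}]' | grep -v ee_
```

```text
clock: 24.0
position: [0.6126, 0.2223, 0.0369]
ee_rot: [[0.123, 0.992, 0.0], [0.992, -0.123, 0.0], [0.0, 0.0, -1.0]]
contact_force: [-0.6, -0.5, 0.1]
width: 0.0853
gripper_force: 0.0
clock: 24.33
position: [0.6126, 0.2222, 0.0369]
contact_force: [-0.0, -0.1, -1.3]
width: 0.0854
gripper_force: 0.0
```

Released, and the force reads zero. I'll rise straight up, back off towards −y and look.

```bash
python3 -m pendant '[{"xyz":[0,0,-8],"twist":[0,0,0],"gripper":1},{"xyz":[0,0,-15],"twist":[0,0,0],"gripper":1},{"xyz":[0,0,-30],"twist":[0,0,0],"gripper":1},{"xyz":[0,0,-40],"twist":[0,0,0],"gripper":1},{"xyz":[0,0,-40],"twist":[0,0,0],"gripper":1},{"xyz":[0,0,-40],"twist":[0,0,0],"gripper":1},{"xyz":[-20,0,-40],"twist":[0,0,0],"gripper":1},{"xyz":[-40,0,-20],"twist":[0,0,0],"gripper":1}]'; python3 -m pendant '[{"xyz":[-40,0,0],"twist":[0,0,0],"gripper":1},{"xyz":[-30,0,0],"twist":[0,0,0],"gripper":1},{"xyz":[0,0,0],"twist":[0,0,0],"gripper":1},{"xyz":[0,0,0],"twist":[0,0,0],"gripper":1},{"xyz":[0,0,0],"twist":[0,0,0],"gripper":1},{"xyz":[0,0,0],"twist":[0,0,0],"gripper":1}]' | grep -v ee_
python3 - <<'E'
from h import *
f=eyes.grab_frame("wrist"); s=eyes.grab_frame("side")
a=np.radians(82.95);h=np.array([np.cos(a),np.sin(a)]); m=np.array([.6220,.2989])-h*.076
P=[np.r_[m+h*d,.055] for d in(.086,.055,0,-.055,-.077)]; 
pf=proj(f,P);ps=proj(s,P); print(pf.round(0).tolist(),ps.round(0).tolist())
def crop(fr,c,hw,hh,k):
    x=int(max(0,c[0]-hw));y=int(max(0,c[1]-hh)); print("crop",x,y,k); return cv2.resize(fr["color"][y:y+2*hh,x:x+2*hw],(390,590) if k==0 else None,fx=k or 0,fy=k or 0,interpolation=cv2.INTER_CUBIC)
A=crop(f,pf[2],65,98,3); B=crop(s,ps[2],45,50,4.2)
H=max(A.shape[0],B.shape[0]); C=np.zeros((H,A.shape[1]+B.shape[1]+6,3),np.uint8); C[:A.shape[0],:A.shape[1]]=A; C[:B.shape[0],A.shape[1]+6:]=B; print(C.shape); cv2.imwrite("pics/end.png",C)
E
```

```text
clock: 25.0
position: [0.6075, 0.1721, 0.2722]
ee_rot: [[0.116, 0.993, 0.008], [0.993, -0.116, 0.006], [0.007, 0.007, -1.0]]
contact_force: [1.1, 0.1, 0.2]
width: 0.0853
gripper_force: 0.0
clock: 25.5
position: [0.5971, 0.099, 0.2662]
contact_force: [0.2, 0.4, -0.5]
width: 0.0853
gripper_force: 0.0
[[323.0, -38.0], [323.0, -2.0], [323.0, 56.0], [322.0, 108.0], [322.0, 128.0]] [[325.0, 169.0], [325.0, 173.0], [324.0, 181.0], [323.0, 190.0], [322.0, 193.0]]
crop 257 0 3
crop 278 131 4.2
(588, 774, 3)
```

View pics/end.png

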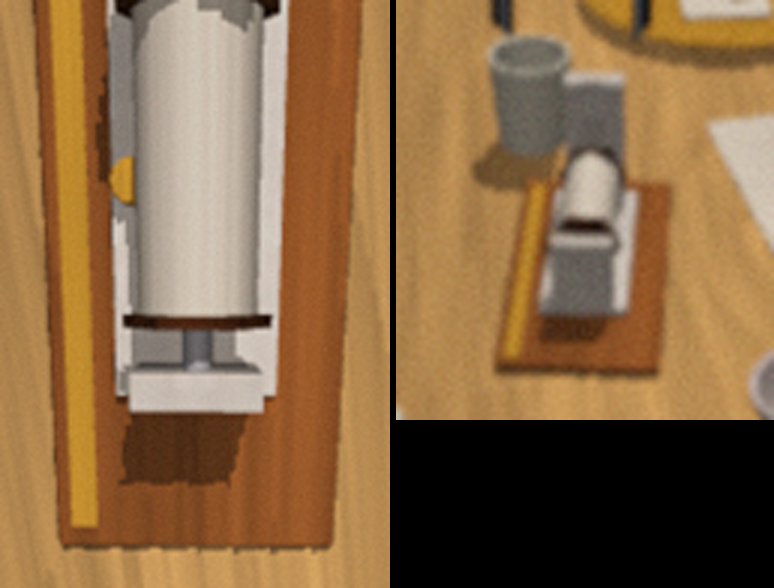

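The final views show the roll level and in line with the yoke. The fixed pin disappears into the short arm's cup at crop (198,365), and the plate edge is at row 107 where 108 was predicted. The mug is clear of everything, so I'll hand in.

```bash
python3 -c "
from cell import ticket
print(ticket.sign_off())"
```

```text
the job is handed in; nothing more can be done
None
```

I loaded the roll into the holder, released it and handed the job in; the last pictures show it level with the fixed pin in the short arm's cup, but the sprung pin's end was out of view and no verdict came back.

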